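# Clamp a carbon seat post to the click of the torque knob

## Robot

A 6-joint arm with a two-finger parallel gripper is mounted at the origin on the work surface. World frame = base frame: x ahead of the robot, y to its left, z up, the work surface at z = 0. Lengths are in m, angles in rad, forces in N, time in s.
With the tool pointing down it reaches from about 0.425 to 0.95 m from the base axis. Payload 3.5 kg.
Tool frame: the origin (TCP) lies on the centre line of the jaws, within the pads' length; the fingertips stand 25 mm ahead of it and the grasp point (between the pads) lies 6 mm ahead of it (robot.tip_reach is the distance from the TCP to the fingertips, in m); z points along the fingers, y is the direction in which the jaws open and shut (so a half turn about z gives the same grasp; the last joint's range is limited). The gripper opens to 85 mm and grips with 20 to 120 N. Pads are 22 mm wide; open, the fingers measure 114 mm over their backs; the gripper's body (76 mm by 85 mm) begins 54 mm behind the grasp point. The pads swing forward as they close: fully open they stand 13 mm farther back than shut.
Start: joints at [-1.337, 0.286, 1.577, -0, 1.279, -0.15], TCP at [0.253, -0.626, 0.256] pointing down, gripper open.
Joint ranges: [-2.77, 2.77], [-0.9, 2.22], [0.21, 2.48], [-1.53, 4.67], [0.24, 2.81], [-2.84, 2.84]. Speed limits (rad/s): [2.79, 2.79, 3.14, 3.14, 3.14, 3.14].

## Interface

Orientations are given as a rotation vector (axis times angle).
In Python, from bench import readout, optics, workorder, robot gives the robot as it stands.
- The arm moves only by the tool carry_out, never from a script. Its argument "rows" is a list of rows, each a list of 7 numbers: the finger opening in mm, from 0 to 85.4, then the shift along the world's x, y, z in mm, then the turn, a rotation vector about the world's x, y, z in degrees. A call has 1 to 12 rows; each row shifts and turns the commanded pose from where the row before left it; what a row does not reach is not made up. A row lasts 1/8 s, in which the tool goes at most 62.5 mm and 10.7 degrees, less where a joint would pass 70% of its speed; a pose out of reach is approached as far as the arm can. A call is refused whole if a number of a shift passes 62.5 or a number of a turn 10.7, either way. A call with a gripper value outside its range is refused whole. The fingers move at their own pace and stop on an object; the grip force is fixed at half the most. Time passes only in rows, so rows that do not move let the fingers close. It gives the time, the measured TCP pose, the force and the opening at its end, in the units of the state.
- readout.observe(): the state, without advancing time (a new reading comes with each control period).
- optics.capture(name): name is "scene" or "top"; returns the picture (480x640x3 uint8, red, green, blue); there is no depth.
- optics.camera_model(name): a dict with "fov_y" (degrees; the focal length in pixels is half the picture's height over the tangent of half this angle, whatever the lens; pixels are square), "cx", "cy" (the principal point, pixels), "k1" (the pictures are not rectified: a ray, as slopes to the right and down, at radius r is drawn at 1 + k1 r^2 times it, then the intrinsics apply), "R" (3x3) and "t" (3): a world point X has camera coordinates R X + t. Camera axes: x right, y down, z forward; pixel columns grow to the right and rows downward; lengths in m; the calibration is good to about 2 mm. A picture is of the moment at which its call begins. camera_model takes no time and is no camera call.
- workorder.hand_in(): hands the job in, once; it reports no verdict.
The state is a dict: "t": time; "joint_pos": joint angles; "joint_vel": joint speeds; "effort": joint torques, N m; "eef_pos": TCP position; "orientation": TCP orientation; "wrist_force": force on the tool from outside, world axes, zero at the start; "moment": the same for the moment, N m; "finger_gap": finger opening in m.
Only numpy, scipy, OpenCV 4.12 (cv2) and the standard library are available. Lean on these libraries where they do the work, as an engineer would, in place of code of your own. Each camera call takes 0.05 s, during which the arm holds its last target. There are 200 camera calls.

## Task

Lay the carbon seat post in the lower jaw of the bench clamp with its tape band between the jaws and let go of it. Then turn the orange torque knob clockwise until you feel it click, and stop there: less leaves the post loose, more crushes it. Leave everything else on the bench where it is.

Things in the scene. Friction and masses are not known exactly. Their poses are not given: they have to be found in the camera images.
- post_band (a point): black carbon seat post, a level tube 27.2 mm in diameter along its own y axis, 0.16 to 0.26 kg: this point is on its axis, mid of a 64 mm wide beige tape band, which is its balance point. Tube from 165 mm on the -y side to 85 mm on the +y side of it, then a 30 mm long aluminium head, 34 mm wide, bolts 50 mm tall
- post_hold (a point): on the axis of the same tube, 100 mm from the band on the -y side: the place to hold it. There the fingers are clear of the wooden cradle it lies in (two 16 mm supports about 55 mm either side of the band) and later of the clamp's jaws. The tube starts with its axis 50 mm above the bench
- seat (a point): bench clamp, a blue steel C-frame open to its own -x: where the tube's axis lies once seated, 100 mm above the bench, mid of the 60 mm wide jaws, along y. Lower jaw: a shallow rubber V, its rims 8 mm either side and 2.5 mm above the seated tube's underside. Upper jaw: starts 6.7 to 12 mm above the seated tube. Bring the tube in over the rim from -x and lower it. Column 38 mm behind (+x)
- knob_grip (a point): on the upright axis of the orange torque knob on top of the clamp: round, 48 mm wide, 198 to 226 mm above the bench, this point at 215, clamp head below it at 188. Clockwise from above closes the jaw, 3 mm per rad; it stays put. Turning takes 0.28 Nm (at rest less may be felt); on the post it climbs over 0.4 rad to 0.48 Nm, then within 0.22 rad falls below 0.2: the click. Beyond, solid
- bowl: blue ceramic bowl of keys, 128 mm across, 50 mm tall, origin mid-underside; bystander
- lock: silver plastic bike lock body, 56 x 120 x 34 mm, origin mid-underside; bystander
- spray: empty glass spray bottle with white push dispenser, 60 mm diameter, 148 mm tall, origin mid-underside; bystander
- tray: small wooden tray, sliding lid part open, 100 x 170 x 45 mm, origin mid-underside; bystander
Mind the look-alikes: they are no part of the job. What is shaped like the part that bears seat but yellow is not meant.

How it is judged:
On the way, in this order (a step that is already met when the one before it is completed fails the run):
1. the post lies in the lower jaw on its tape band, let go, not yet clamped (distance between post_band and seat below 0.02 m and angle between the y axis of post_band and the y axis of seat, either way round below 0.08 rad and contact force between post and the fingers below 0.2 N and contact force between jaw and post below 5 N), for 0.2 s.
2. the knob has been turned to its click: the upper jaw grips the post at the preset force (contact force between jaw and post above 58 N), for 0.2 s.
At the end, for the whole second after the job is handed in: The post lies seated in the clamp, its band middle within 20 mm of the seat point and its tube within 0.08 rad of the seat's axis, at rest, held by the upper jaw with at least 58 N (the click comes at 67 to 85 N; past 104 N at any time it is crushed); the bystanders have not moved by 20 mm (distance between post_band and seat below 0.02 m and angle between the y axis of post_band and the y axis of seat, either way round below 0.08 rad and contact force between jaw and post above 58 N and linear speed of post below 0.02 m/s); the robot touches nothing.
It fails at once if the post is crushed: the upper jaw squeezes it past the preset force (contact force between jaw and post above 104 N).
It fails at once if a bystander is knocked (distance of any of bowl, lock, spray, tray from where it was at the start of the episode above 0.02 m).
It also fails if it takes over 72 s, if anything falls off the work surface, if the arm or the gripper's body presses on something with over 40 N, if the wrist force passes 120 N, or if a joint passes its speed limit or range.

## Working session

There is one attempt and no reset: what is moved stays moved. The work goes in short steps, Python scripts to look and compute and a tool call to move; the robot and the scene stay as the last step left them, time stands still between calls to the robot, and variables do not carry over. Pictures are saved under pics/ and viewed, about 8 in all and at most 12, crops included, and the job is handed in when it is done.

Besides the shell and the picture viewer there is one more tool, called after ">>>" as a command line: name --pt "numbers of a row" for each row, then --argument value for the rest. carry_out: Moves the arm, as the interface text tells. Its arguments: {"type":"object","properties":{"rows":{"type":"array","items":{"type":"array","items":{"type":"number"}}}},"required":["rows"]}

```bash
ls; mkdir -p pics; python3 - <<'E'
from bench import readout, optics
import cv2
for n in("scene","top"):
    cv2.imwrite(f"pics/{n}0.png",optics.capture(n)[:,:,::-1])
    print(n,optics.camera_model(n))
print(readout.observe())
E
```

```text
pics
scene {'fov_y': 52.01306688675119, 'cx': 318.00987492472626, 'cy': 237.38163987242686, 'k1': -0.03578054273228312, 'R': array([[ 0.67088665,  0.74121781, -0.02252261],
       [ 0.42521921, -0.40939959, -0.80720543],
       [-0.60753578,  0.5319663 , -0.58984077]]), 't': array([-0.40069623, -0.06292636,  1.57203927])}
top {'fov_y': 44.211606055179494, 'cx': 326.21629068505064, 'cy': 238.61746786351668, 'k1': 0.04110225189167284, 'R': array([[-0.01875119, -0.99980516, -0.00616744],
       [-0.99261477,  0.01935506, -0.1197552 ],
       [ 0.11985124,  0.00387634, -0.99278429]]), 't': array([0.12487217, 0.5048181 , 1.54833168])}
{'t': 0.1, 'joint_pos': array([-1.33701718e+00,  2.87127597e-01,  1.57803568e+00, -9.05532473e-06,
        1.27859215e+00, -1.49966209e-01]), 'joint_vel': array([-3.18142210e-05, -1.82657903e-03, -3.36087298e-03, -1.41550147e-03,
        1.55629413e-03,  1.60826809e-03]), 'effort': array([ 5.83145975e-04, -4.07294369e+01, -2.93697792e+01, -1.55569624e-04,
        3.40345301e-03,  3.36701376e-06]), 'eef_pos': array([ 0.25263743, -0.62535573,  0.255049  ]), 'orientation': array([-3.08181914e+00, -5.98686019e-01,  1.55823768e-04]), 'wrist_force': array([0.45254006, 0.20396474, 0.36795424]), 'moment': array([ 0.00173927, -0.00515187,  0.03276927]), 'finger_gap': 0.08536547033742653}
```

View pics/scene0.png

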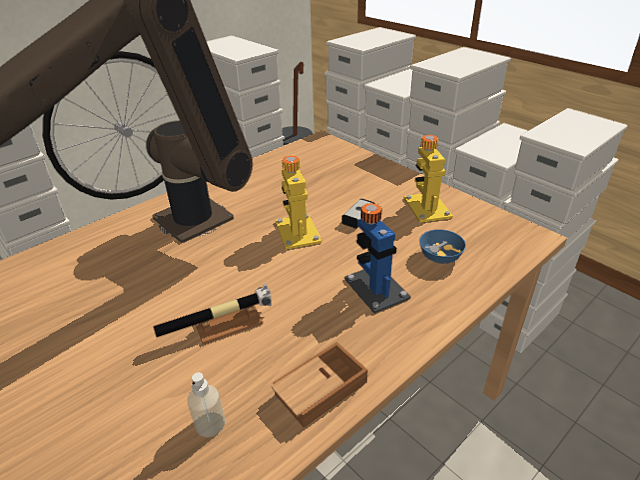

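View pics/top0.png

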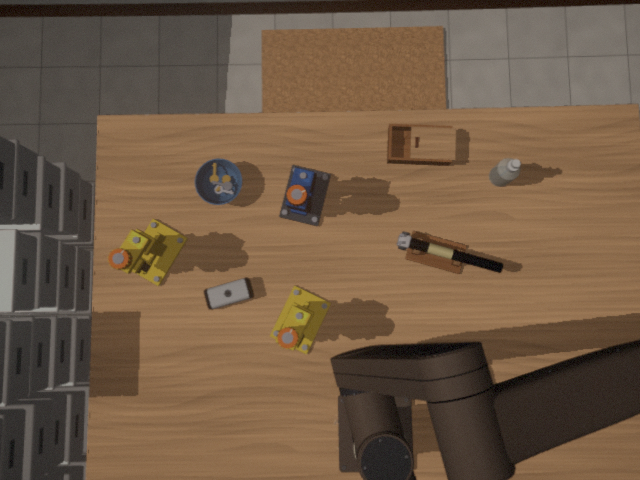

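The scene view shows the post around (215,312), the blue clamp at (375,255) and yellow look-alikes at (297,205) and (430,180). The top view has the post at (450,252), the blue clamp at (300,195) and the bystanders around them. I'll enlarge the details next.

```bash
cat > h.py <<'E'
import numpy as np, cv2
from bench import readout, optics
from scipy.optimize import least_squares
def proj(n,X):
    c=optics.camera_model(n); p=np.atleast_2d(X)@c['R'].T+c['t']
    s=p[:,:2]/p[:,2:]; s=s*(1+c['k1']*(s**2).sum(1,keepdims=True))
    return s*(240/np.tan(np.radians(c['fov_y']/2)))+[c['cx'],c['cy']]
def tri(us,ut):
    r=least_squares(lambda X:np.r_[(proj('scene',X)-us)[0],(proj('top',X)-ut)[0]],[.6,0,.1])
    return r.x, np.sqrt(2*r.cost)
def at_z(n,u,z):
    return np.r_[least_squares(lambda X:(proj(n,np.r_[X,z])-u)[0],[.6,0]).x,z]
def crop(n,x,y,w,h,s,img=None):
    im=(optics.capture(n) if img is None else img)[y:y+h,x:x+w,::-1]
    return cv2.resize(im,None,fx=s,fy=s,interpolation=cv2.INTER_CUBIC)
E
python3 - <<'E'
from h import *
s=optics.capture('scene');t=optics.capture('top')
a=np.hstack([crop('',140,270,140,100,3,s)[:300,:400],crop('',385,215,133,100,3,t)[:300,:399]])
b=np.hstack([crop('',330,190,100,130,3,s)[:300,:300],crop('',260,150,100,100,3,t)])
b=cv2.copyMakeBorder(b,0,0,0,a.shape[1]-b.shape[1],cv2.BORDER_CONSTANT)
cv2.imwrite('pics/c1.png',np.vstack([a,b]))
E
```

```text
(no output)
```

View pics/c1.png

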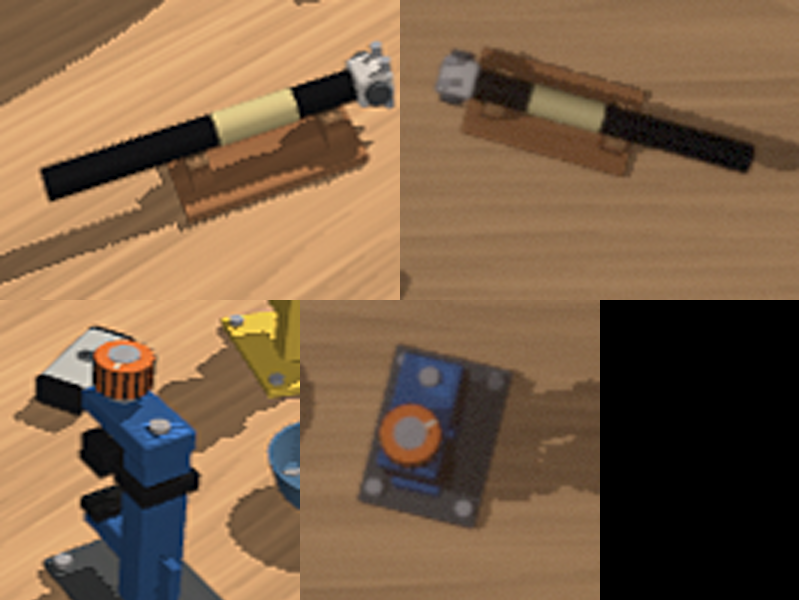

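Crop readings in full-image pixels:

| Feature | Scene | Top |
|---|---|---|
| Tape band | (225,309) | (441,251) |
| Free end of tube | (156,332) | (502,267) |
| Knob top | (372,208) | (297,194) |

The clamp opens toward the robot.

```bash
cat > m.py <<'E'
from h import *
from scipy import ndimage
s=optics.capture('scene');t=optics.capture('top')
def blob(im,x,y,w,h,f):
    m=f(im[y:y+h,x:x+w].astype(int)); l,n=ndimage.label(m)
    k=1+np.argmax(ndimage.sum(m,l,range(1,n+1))); yy,xx=np.where(l==k)
    return np.c_[xx+x,yy+y]
# hull-of-model fit on mask centroid + extents
def feat(p): return np.r_[p.mean(0),p.min(0),p.max(0)]
org=lambda a:(a[...,0]>120)&(a[...,0]-a[...,2]>90)&(a[...,1]<.65*a[...,0])
band=lambda a:(a[...,0]>150)&(a[...,0]-a[...,2]<90)&(a[...,1]>.83*a[...,0])
bandt=lambda a:(a[...,0]>120)&(a[...,1]>.88*a[...,0])&(a[...,0]-a[...,2]<90)&(a[...,0]-a[...,2]>20)
ks=blob(s,350,195,45,35,org);kt=blob(t,280,180,35,30,org)
bs=blob(s,200,290,50,35,band);bt=blob(t,423,238,38,28,bandt)
for p in(ks,kt,bs,bt):print(len(p),p.mean(0),p.min(0),p.max(0))
def hullmask(n,P):
    u=proj(n,P)
    h=cv2.convexHull(((u+.0)*16).astype(np.int32)); m=np.zeros((480,640),np.uint8)
    cv2.fillConvexPoly(m,h,255,shift=4); M=cv2.moments(m,True); return np.array([M['m10'],M['m01']])/M['m00']
a=np.linspace(0,2*np.pi,60)
# bounds-based knob fit: centre of silhouette extents
def ext(n,P): u=proj(n,P); return np.r_[u.min(0)+.0,u.max(0)]
def kn(c): return np.vstack([np.c_[c[0]+.024*np.cos(a),c[1]+.024*np.sin(a),0*a+c[2]+d] for d in(-.017,.011)])
E_=lambda p:np.r_[p.min(0)-.5,p.max(0)+.5]
r=least_squares(lambda c:np.r_[ext('scene',kn(c))-E_(ks),ext('top',kn(c))-E_(kt)],[.7,.05,.215]);print('knob',r.x,r.fun.round(1))
def bd(c):
    y=np.array([-np.sin(c[3]),np.cos(c[3]),0]);x=np.array([y[1],-y[0],0])
    return np.vstack([c[:3]+d*y+.0138*(np.cos(a)[:,None]*x+np.sin(a)[:,None]*[0,0,1]) for d in(-.032,.032)])
end=[(155.7,331.7),(502.3,267.3)]
def f(c):
    y=np.array([-np.sin(c[3]),np.cos(c[3]),0]);e=c[:3]-.165*y
    return np.r_[ext('scene',bd(c))-E_(bs),ext('top',bd(c))-E_(bt),(proj('scene',e)-end[0])[0],(proj('top',e)-end[1])[0]]
q=least_squares(f,[.6,-.2,.05,-.27]);print('band',q.x,q.fun.round(1))
y=np.array([-np.sin(q.x[3]),np.cos(q.x[3]),0]);print('hold',q.x[:3]-.1*y)
# clamp plate bolts (top view), z~.01
B=[at_z('top',(260+(u-300)/3,150+(v-300)/3),.012)[:2] for u,v in[(404,358),(495,381),(373,487),(463,509)]]
B=np.array(B);print(B);dx=(B[0]-B[2]+B[1]-B[3]);dy=(B[0]-B[1]+B[2]-B[3])
print('yaw',np.arctan2(dx[1],dx[0]),np.arctan2(-dy[0],dy[1]))
for n,u in(('bolt',at_z('top',(260+130/3,150+77/3),.19)),):print(n,u,np.arctan2(*(u-r.x)[[1,0]]))
yw=(np.arctan2(dx[1],dx[0])+np.arctan2(-dy[0],dy[1]))/2
X=np.array([np.cos(yw),np.sin(yw),0]);Y=np.array([-X[1],X[0],0]);S=np.r_[r.x[:2],.1]
im=[cv2.resize(z[:,:,::-1],None,fx=4,fy=4,interpolation=cv2.INTER_CUBIC) for z in(s,t)]
for k,n in((0,'scene'),(1,'top')):
    for P,col in((kn(r.x),(0,255,0)),(bd(q.x),(0,0,255)),(np.array([S+d*Y+.0136*(np.cos(b)*X+np.sin(b)*np.array([0,0,1])) for d in(-.03,.03) for b in a]),(255,255,0)),
      (np.array([S-.03*Y+v for v in(X*.008-[0,0,.0111],-X*.008-[0,0,.0111],X*.038-[0,0,.0111])]),(255,0,255))):
        for u in proj(n,P): cv2.circle(im[k],tuple(((u+.5)*4-.5).astype(int)),1,col,-1)
o=np.hstack([im[0][760:1280,1320:1720],im[1][600:1120,1040:1440]]);cv2.imwrite('pics/c2.png',o)
E
python3 m.py
```

```text
154 [370.81818182 211.51948052] [361 203] [381 222]
164 [295.71341463 194.57926829] [287 185] [305 203]
224 [224.49553571 306.79464286] [211 299] [238 315]
191 [440.09424084 251.07329843] [428 245] [452 257]
knob [0.59235319 0.18363227 0.21838318] [ 0.5 -0.3  0.   0.4 -0.7 -1.3  1.1  1.8]
band [ 0.46609449 -0.17965604  0.05422626 -0.26431989] [-1.5 -1.3  0.4  1.8 -1.9 -1.6  0.1  1.5 -1.6 -0.3 -1.1 -1.1]
hold [ 0.4399692  -0.27618308  0.05422626]
[[0.70239061 0.19817946]
 [0.67931306 0.11541239]
 [0.58357467 0.22779281]
 [0.56181803 0.1465541 ]]
yaw -0.25164782941909003 -0.26684979229663003
bolt [0.6431124  0.16731195 0.19      ] -0.31108510252012767
```

View pics/c2.png

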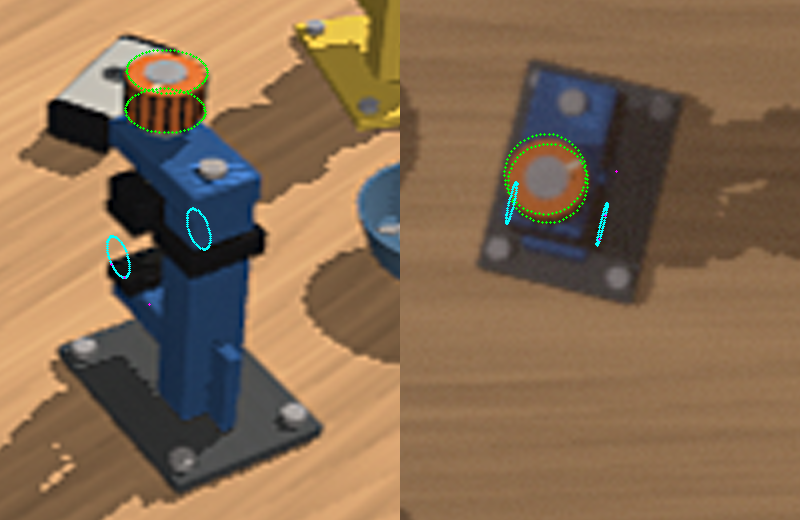

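The knob fit is good at (0.592,0.184), and the projected seat ellipse sits on the lower jaw. Clamp yaw is about -0.26 and post yaw about -0.264. Now I'll move above the hold point.

>>> carry_out --pt "85 23 44 -13 0 0 6.6" --pt "85 23 44 -13 0 0 6.6" --pt "85 23 44 -13 0 0 6.6" --pt "85 23 44 -13 0 0 6.6" --pt "85 23 44 -13 0 0 6.6" --pt "85 23 44 -13 0 0 6.6" --pt "85 23 44 -13 0 0 6.6" --pt "85 23 44 -13 0 0 6.6" --pt "85 0 0 0 0 0 0" --pt "85 0 0 0 0 0 0"

```text
t: 1.55
eef_pos: [0.4369, -0.2743, 0.1527]
orientation: [2.495, 1.907, -0.0]
wrist_force: [0.2, -0.7, 0.1]
finger_gap: 0.0851
```

```bash
cat >> h.py <<'E'
from scipy.spatial.transform import Rotation as Ro
def st():
    o=readout.observe();R=Ro.from_rotvec(o['orientation']).as_matrix()
    print('t',round(o['t'],2),'tcp',(o['eef_pos']*1000).round(1),'yaw',np.degrees(np.arctan2(R[1,1],R[0,1])).round(2),'zax',R[:,2].round(4),'F',o['wrist_force'].round(2),'M',o['moment'].round(3),'gap',round(o['finger_gap']*1000,1),'j',o['joint_pos'].round(2))
E
python3 - <<'E'
from h import *
st()
a=crop('scene',130,230,160,120,2.5);b=crop('top',385,200,160,120,2.5)
o=readout.observe()['eef_pos']
cv2.imwrite('pics/c3.png',np.hstack([a,b]))
E
```

```text
t 1.55 tcp [ 436.9 -274.3  152.7] yaw -15.21 zax [ 4.e-04 -9.e-04 -1.e+00] F [ 0.23 -0.72  0.09] M [ 0.018  0.03  -0.011] gap 85.1 j [-0.76  0.05  2.05 -0.    1.04 -0.49]
```

View pics/c3.png

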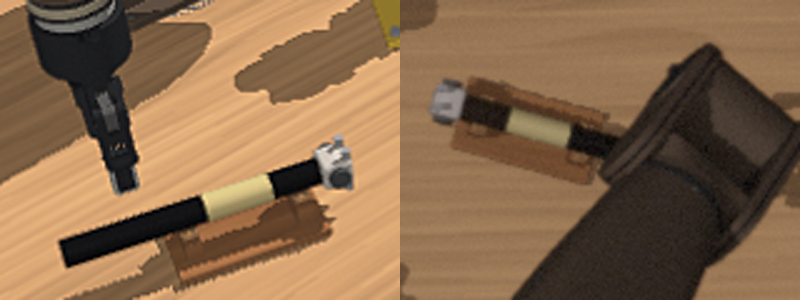

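The scene crop shows the fingers squarely above the tube's bare -y part, clear of the cradle. I'll descend and grip.

>>> carry_out --pt "85 3 -2 -30 0 0 0" --pt "85 0 0 -30 0 0 0" --pt "85 0 0 -25 0 0 0" --pt "85 0 0 -12 0 0 0" --pt "85 0 0 0 0 0 0" --pt "20 0 0 0 0 0 0" --pt "20 0 0 0 0 0 0" --pt "20 0 0 0 0 0 0" --pt "20 0 0 0 0 0 0" --pt "20 0 0 0 0 0 0" --pt "20 0 0 0 0 0 0" --pt "20 0 0 0 0 0 0"

```text
t: 3.15
eef_pos: [0.4397, -0.276, 0.0556]
orientation: [-2.495, -1.908, 0.001]
wrist_force: [-3.4, 0.5, 5.1]
finger_gap: 0.0257
```

```bash
python3 -c "
from h import *
st()"
```

```text
t 3.15 tcp [ 439.7 -276.    55.6] yaw -15.19 zax [-3.e-04 -1.e-04 -1.e+00] F [-3.42  0.5   5.09] M [0.169 0.508 0.104] gap 25.7 j [-0.76  0.21  2.08 -0.    0.85 -0.49]
```

>>> carry_out --pt "20 0 0 4 0 0 0" --pt "20 0 0 10 0 0 0" --pt "20 0 0 20 0 0 0" --pt "20 0 0 20 0 0 0" --pt "20 0 0 20 0 0 0" --pt "20 0 0 6 0 0 0" --pt "20 0 0 0 0 0 0" --pt "20 0 0 0 0 0 0" --pt "20 0 0 0 0 0 0"

```text
t: 4.28
eef_pos: [0.4393, -0.2755, 0.1343]
orientation: [-2.495, -1.907, 0.0]
wrist_force: [0.2, -0.1, -1.6]
finger_gap: 0.0257
```

```bash
python3 - <<'E'
from h import *
st()
a=crop('scene',130,190,160,160,2.5);b=crop('top',385,190,160,160,2.5)
cv2.imwrite('pics/c4.png',np.hstack([a,b]))
E
```

```text
t 4.28 tcp [ 439.3 -275.5  134.3] yaw -15.21 zax [-0.0013  0.0013 -1.    ] F [ 0.22 -0.09 -1.63] M [-0.231  0.028 -0.001] gap 25.7 j [-0.76  0.08  2.05  0.    1.01 -0.49]
```

View pics/c4.png

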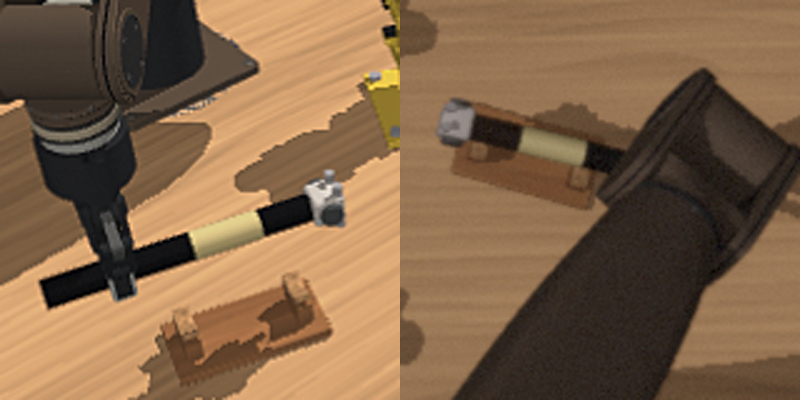

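The post is lifted, apparently level. The band is at scene (220,284) and top (446,248). Next I'll fit pitch and band offset.

```bash
cat > p.py <<'E'
from h import *
def fit(obs,hold,lab,freeh=False):
    # obs: list (cam,dist,px); params: s(slide), pitch, yaw, dz
    def f(p):
        y=np.array([-np.sin(p[2])*np.cos(p[1]),np.cos(p[2])*np.cos(p[1]),np.sin(p[1])])
        r=[(proj(n,hold+[0,0,p[3]]+(.1+p[0]+d)*y)-u)[0] for n,d,u in obs]
        return np.r_[np.ravel(r)]
    q=least_squares(f,[0,0,-.265,0]);print(lab,'slide mm',q.x[0]*1e3,'pitch',q.x[1],'yaw',q.x[2],'dz mm',q.x[3]*1e3,q.fun.round(1))
C=lambda x,y,X,Y,s:(X+x/s-.3,Y+y/s-.3)
h=np.array([.4397,-.2760,.0496])
fit([('scene',0,C(256,116,140,270,3)),('scene',-.165,C(47,185,140,270,3)),('scene',.085,C(352,90,140,270,3)),('top',0,C(167,109,385,215,3)),('top',.085,C(77,83,385,215,3)),('top',-.165,C(352,157,385,215,3))],h,'before')
h=np.array([.4393,-.2755,.1283])
fit([('scene',0,C(226,235,130,190,2.5)),('scene',-.165,C(45,293,130,190,2.5)),('scene',.085,C(311,206,130,190,2.5)),('top',0,C(153,146,385,190,2.5)),('top',.085,C(73,131,385,190,2.5))],h,'after')
E
python3 p.py
```

```text
before slide mm -2.0957262526225064 pitch -0.020302044908568437 yaw -0.28954930116894995 dz mm 1.9729809392196904 [-1.3  1.1 -2.2  0.2  0.6 -0.9 -0.7 -0.6 -2.2 -0.4 -0.4  0.2]
after slide mm -1.5951333473879523 pitch -0.005508954860993664 yaw -0.2585263302898035 dz mm 0.34535172725151014 [-1.2 -0.2 -1.8  0.6 -0.3 -0.1 -1.1  0.5 -2.5 -1.5]
```

The post is level (pitch about 0), with the band about 98 mm from the grip. I'll move to a pre-entry pose 80 mm in front of the jaws.

>>> carry_out --pt "20 2 15 0 0 0 0" --pt "20 4 35 0 0 0 0" --pt "20 5 40 0 0 0 0" --pt "20 5 40 0 0 0 0" --pt "20 5 40 0 0 0 0" --pt "20 6 45 0 0 0 0" --pt "20 6 45 0 0 0 0" --pt "20 6 45 0 0 0 0" --pt "20 5 40 0 0 0 0" --pt "20 4 26 0 0 0 0" --pt "20 2 14 0 0 0 0" --pt "20 0 0 0 0 0 0"

```text
t: 5.88
eef_pos: [0.4894, 0.1098, 0.1352]
orientation: [-2.494, -1.91, 0.001]
wrist_force: [0.2, -0.1, -1.9]
finger_gap: 0.0258
```

>>> carry_out --pt "20 0 0 -10 0 0 0" --pt "20 0 0 -10 0 0 0" --pt "20 0 0 -4 0 0 0" --pt "20 0 0 0 0 0 0" --pt "20 0 0 0 0 0 0"

```text
t: 6.5
eef_pos: [0.49, 0.109, 0.1115]
orientation: [2.496, 1.907, 0.001]
wrist_force: [0.4, -0.0, -2.1]
finger_gap: 0.0254
```

```bash
python3 - <<'E'
from h import *
st()
a=crop('scene',260,130,160,190,2.5);b=crop('top',220,130,160,190,2.5)
cv2.imwrite('pics/c5.png',np.hstack([a,b]))
E
```

```text
t 6.5 tcp [490.  109.  111.5] yaw -15.23 zax [ 4.e-04  0.e+00 -1.e+00] F [ 0.42 -0.02 -2.06] M [-0.198  0.031 -0.062] gap 25.4 j [0.02 0.08 2.1  0.   0.96 0.28]
```

View pics/c5.png

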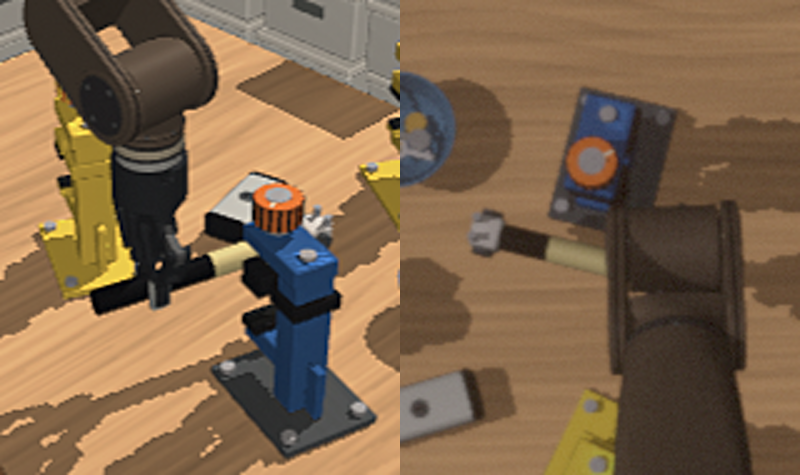

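The scene crop shows the post level at jaw-gap height in front of the clamp, and the top crop confirms it is parallel to the jaws. I'll bring it in slowly and check the forces.

>>> carry_out --pt "20 6 -1.5 -1.5 0 0 0" --pt "20 10 -2.6 0 0 0 0" --pt "20 10 -2.6 0 0 0 0" --pt "20 10 -2.6 0 0 0 0" --pt "20 10 -2.6 0 0 0 0" --pt "20 6 -1.5 0 0 0 0" --pt "20 4 -1 0 0 0 0" --pt "20 4 -1 0 0 0 0" --pt "20 0 0 0 0 0 0"

```text
t: 7.72
eef_pos: [0.5499, 0.0937, 0.1099]
orientation: [2.496, 1.908, 0.0]
wrist_force: [0.9, 0.2, -2.1]
finger_gap: 0.0256
```

```bash
python3 - <<'E'
from h import *
st()
a=crop('scene',310,180,100,120,4);b=crop('top',240,150,100,120,4)
cv2.imwrite('pics/c6.png',np.hstack([a,b]))
E
```

```text
t 7.72 tcp [549.9  93.7 109.9] yaw -15.21 zax [ 1.e-04  1.e-04 -1.e+00] F [ 0.95  0.15 -2.13] M [-0.163  0.073  0.007] gap 25.6 j [-0.01  0.2   1.97  0.    0.97  0.25]
```

View pics/c6.png

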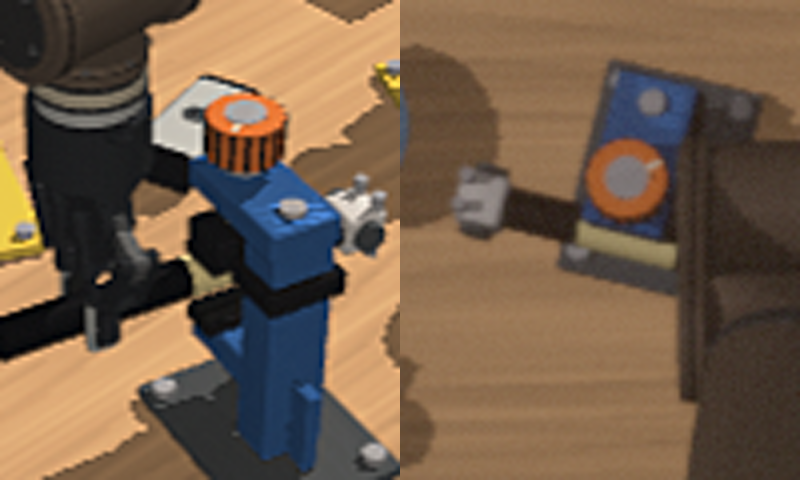

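The band is in the jaw mouth, with no contact force. I'll move in the remaining 17 mm.

>>> carry_out --pt "20 4 -1 0 0 0 0" --pt "20 4 -1 0 0 0 0" --pt "20 4 -1.1 0 0 0 0" --pt "20 4.5 -1.2 0 0 0 0" --pt "20 0 0 0 0 0 0" --pt "20 0 0 0 0 0 0"

```text
t: 8.57
eef_pos: [0.5662, 0.0894, 0.1097]
orientation: [-2.496, -1.908, 0.0]
wrist_force: [0.3, 0.1, -1.4]
finger_gap: 0.0253
```

```bash
python3 - <<'E'
from h import *
st()
E
```

```text
t 8.57 tcp [566.2  89.4 109.7] yaw -15.21 zax [-3.e-04  1.e-04 -1.e+00] F [ 0.34  0.14 -1.45] M [-0.164  0.034 -0.009] gap 25.3 j [-0.02  0.23  1.93  0.    0.98  0.25]
```

Free in the jaws. Now lower it in small steps.

>>> carry_out --pt "20 0 0 -1 0 0 0" --pt "20 0 0 -1 0 0 0" --pt "20 0 0 -1 0 0 0" --pt "20 0 0 -0.7 0 0 0" --pt "20 0 0 0 0 0 0" --pt "20 0 0 0 0 0 0"

```text
t: 9.32
eef_pos: [0.5663, 0.0893, 0.1063]
orientation: [2.496, 1.908, -0.0]
wrist_force: [-1.9, -1.0, 1.0]
finger_gap: 0.0252
```

```bash
python3 - <<'E'
from h import *
st()
E
```

```text
t 9.32 tcp [566.3  89.3 106.3] yaw -15.2 zax [-2.e-04 -2.e-04 -1.e+00] F [-1.85 -1.01  1.04] M [-0.115  0.295  0.17 ] gap 25.2 j [-0.02  0.24  1.94 -0.    0.97  0.25]
```

The tube touches the +x slope of the V (Fx -1.9). I'll nudge back 1.5 mm while lowering.

>>> carry_out --pt "20 -0.8 0.2 0 0 0 0" --pt "20 -0.7 0.2 -0.4 0 0 0" --pt "20 0 0 -0.4 0 0 0" --pt "20 0 0 0 0 0 0" --pt "20 0 0 0 0 0 0"

```text
t: 9.95
eef_pos: [0.565, 0.09, 0.1055]
orientation: [2.496, 1.908, 0.001]
wrist_force: [0.2, 0.3, 0.5]
finger_gap: 0.0255
```

```bash
python3 - <<'E'
from h import *
st()
E
```

```text
t 9.95 tcp [565.   90.  105.5] yaw -15.22 zax [ 7.e-04  3.e-04 -1.e+00] F [0.18 0.31 0.52] M [ 0.027 -0.035  0.028] gap 25.5 j [-0.02  0.23  1.94  0.    0.97  0.25]
```

Forces are balanced and the post is supported by the jaw. Release.

>>> carry_out --pt "30 0 0 0 0 0 0" --pt "40 0 0 0 0 0 0" --pt "60 0 0 0 0 0 0" --pt "85 0 0 0 0 0 0" --pt "85 0 0 0 0 0 0" --pt "85 0 0 0 0 0 0" --pt "85 0 0 0 0 0 0"

```text
t: 10.82
eef_pos: [0.5648, 0.0898, 0.1053]
orientation: [-2.496, -1.908, 0.0]
wrist_force: [0.3, -0.2, 0.2]
finger_gap: 0.0848
```

```bash
python3 - <<'E'
from h import *
st()
a=crop('scene',300,180,100,120,4);b=crop('top',240,150,100,120,4)
cv2.imwrite('pics/c7.png',np.hstack([a,b]))
E
```

```text
t 10.82 tcp [564.8  89.8 105.3] yaw -15.21 zax [-0.  0. -1.] F [ 0.25 -0.2   0.23] M [ 0.004  0.051 -0.041] gap 84.8 j [-0.02  0.23  1.94  0.    0.97  0.25]
```

View pics/c7.png

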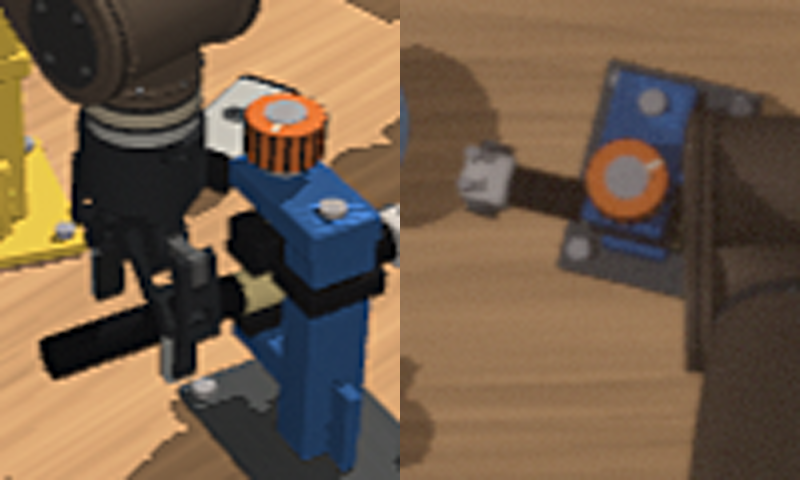

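The post stays in the jaw and the fingers are open and clear of it (scene crop). I'll retreat up and over the knob, prewinding the wrist.

>>> carry_out --pt "85 0 0 15 0 0 0" --pt "85 0 0 35 0 0 0" --pt "85 0 0 40 0 0 0" --pt "85 0 0 40 0 0 0" --pt "85 0 0 40 0 0 0" --pt "85 0 0 20 0 0 0" --pt "85 0 0 0 0 0 0" --pt "85 4 16 0 0 0 10" --pt "85 5 20 0 0 0 10" --pt "85 5 20 0 0 0 10" --pt "85 6 20 0 0 0 10" --pt "85 6 18 0 0 0 10"

```text
t: 12.42
eef_pos: [0.5899, 0.1844, 0.2921]
orientation: [-1.446, -2.785, 0.005]
wrist_force: [0.5, -0.5, 0.1]
finger_gap: 0.0848
```

>>> carry_out --pt "85 0 0 0 0 0 10" --pt "85 0 0 0 0 0 10" --pt "85 0 0 0 0 0 10" --pt "85 0 0 0 0 0 10" --pt "85 0 0 0 0 0 10" --pt "85 0 0 0 0 0 10" --pt "85 0 0 0 0 0 10" --pt "85 0 0 0 0 0 10" --pt "85 0 0 0 0 0 10" --pt "85 0 0 0 0 0 10" --pt "85 0 0 0 0 0 10" --pt "85 0 0 0 0 0 0"

```text
t: 13.92
eef_pos: [0.5899, 0.1837, 0.2926]
orientation: [1.441, -2.787, -0.002]
wrist_force: [-0.3, -0.6, -0.3]
finger_gap: 0.0848
```

```bash
python3 - <<'E'
from h import *
st()
a=crop('scene',300,130,100,150,4);b=crop('top',240,150,100,150,4)
cv2.imwrite('pics/c8.png',np.hstack([a,b]))
E
```

```text
t 13.93 tcp [589.9 183.7 292.6] yaw 144.67 zax [-4.3e-03 -6.0e-04 -1.0e+00] F [-0.34 -0.61 -0.34] M [ 0.017 -0.024  0.045] gap 84.8 j [ 0.14  0.14  1.68 -0.    1.32 -2.39]
```

View pics/c8.png

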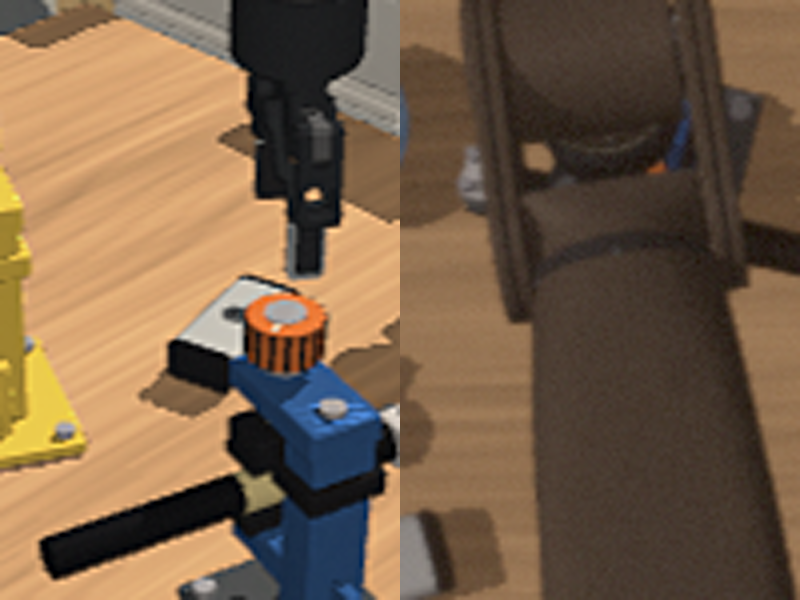

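The post lies level in the lower jaw on its own, and the gripper is above the knob (scene crop). I'll wind a bit more, descend and grip.

>>> carry_out --pt "85 1 0 0 0 0 7" --pt "85 0 0 0 0 0 7" --pt "85 0 0 -20 0 0 0" --pt "85 0 0 -25 0 0 0" --pt "85 0 0 -15 0 0 0" --pt "85 0 0 -8 0 0 0" --pt "85 0 0 0 0 0 0" --pt "85 0 0 0 0 0 0"

```text
t: 15.02
eef_pos: [0.5923, 0.1839, 0.2284]
orientation: [-1.773, 2.591, -0.001]
wrist_force: [-0.1, -0.2, 0.7]
finger_gap: 0.085
```

```bash
python3 -c "
from h import *
st()"
```

```text
t 15.03 tcp [592.3 183.9 228.4] yaw 158.77 zax [ 1.8e-03  2.0e-04 -1.0e+00] F [-0.09 -0.18  0.65] M [ 0.024 -0.01   0.018] gap 85.0 j [ 0.14  0.19  1.74 -0.    1.21 -2.63]
```

>>> carry_out --pt "85 -0.8 0 -4 0 0 0" --pt "85 0 0 0 0 0 0" --pt "40 0 0 0 0 0 0" --pt "40 0 0 0 0 0 0" --pt "40 0 0 0 0 0 0" --pt "40 0 0 0 0 0 0" --pt "40 0 0 0 0 0 0" --pt "40 0 0 0 0 0 0"

```text
t: 16.02
eef_pos: [0.59, 0.1843, 0.224]
orientation: [1.774, -2.59, -0.003]
wrist_force: [-4.6, -0.7, 4.2]
finger_gap: 0.0465
```

```bash
python3 -c "
from h import *
st()"
```

```text
t 16.02 tcp [590.  184.3 224. ] yaw 158.8 zax [-2.8e-03  5.0e-04 -1.0e+00] F [-4.56 -0.67  4.22] M [ 0.093  0.834 -0.021] gap 46.5 j [ 0.14  0.19  1.75  0.    1.2  -2.63]
```

>>> carry_out --pt "40 -1.5 0 0 0 0 0" --pt "40 0 0 0 0 0 -5" --pt "40 0 0 0 0 0 -10" --pt "40 0 0 0 0 0 -10" --pt "40 0 0 0 0 0 -10" --pt "40 0 0 0 0 0 -5" --pt "40 0 0 0 0 0 0"

```text
t: 16.9
eef_pos: [0.5895, 0.1845, 0.224]
orientation: [-0.782, 3.042, 0.002]
wrist_force: [-3.0, 3.6, 4.7]
finger_gap: 0.0467
```

```bash
python3 -c "
from h import *
st()"
```

```text
t 16.9 tcp [589.5 184.5 224. ] yaw 118.84 zax [ 7.0e-04  1.4e-03 -1.0e+00] F [-2.97  3.59  4.68] M [ 0.466  0.488 -0.06 ] gap 46.7 j [ 0.14  0.19  1.75  0.    1.2  -1.94]
```

>>> carry_out --pt "40 0 0 0 0 0 -10" --pt "40 0 0 0 0 0 -10" --pt "40 0 0 0 0 0 -10" --pt "40 0 0 0 0 0 -10"

```text
t: 17.4
eef_pos: [0.5895, 0.1849, 0.2241]
orientation: [0.311, 3.126, 0.003]
wrist_force: [-3.7, 4.2, 4.6]
finger_gap: 0.046
```

```bash
python3 - <<'E'
from h import *
st()
a=crop('scene',300,160,100,120,4)
cv2.imwrite('pics/c9.png',a)
E
```

```text
t 17.4 tcp [589.5 184.9 224.1] yaw 78.62 zax [ 7.0e-04  2.1e-03 -1.0e+00] F [-3.7   4.15  4.58] M [0.656 0.521 0.267] gap 46.0 j [ 0.14  0.19  1.75  0.    1.2  -1.23]
```

View pics/c9.png

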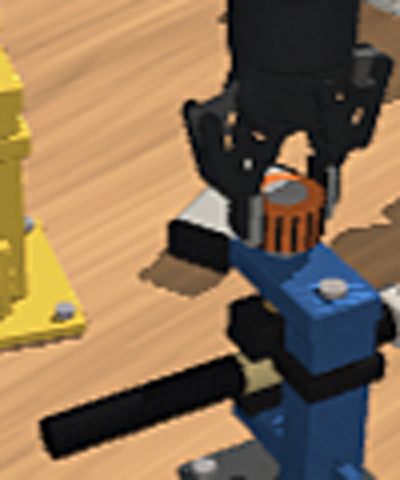

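The pads hold the knob, the upper jaw is coming down, and the turning torque is 0.27 Nm, as expected for free running. I'll continue and re-centre slightly.

>>> carry_out --pt "40 -0.5 0.5 0 0 0 -10" --pt "40 -0.5 0.5 0 0 0 -10" --pt "40 0 0 0 0 0 -10" --pt "40 0 0 0 0 0 -10"

```text
t: 17.95
eef_pos: [0.5896, 0.1853, 0.2241]
orientation: [1.358, 2.83, 0.004]
wrist_force: [0.4, 3.1, 2.8]
finger_gap: 0.0463
```

```bash
python3 -c "
from h import *
st()"
```

```text
t 17.95 tcp [589.6 185.3 224.1] yaw 38.73 zax [ 0.0039  0.0011 -1.    ] F [0.41 3.05 2.84] M [ 0.532 -0.011  0.268] gap 46.3 j [ 0.14  0.19  1.75  0.    1.2  -0.54]
```

>>> carry_out --pt "40 0 0 0 0 0 -5" --pt "40 0 0 0 0 0 -5"

```text
t: 18.2
eef_pos: [0.5896, 0.1853, 0.2241]
orientation: [1.596, 2.703, 0.005]
wrist_force: [0.8, 2.8, 3.4]
finger_gap: 0.0461
```

```bash
python3 -c "
from h import *
st()"
```

```text
t 18.2 tcp [589.6 185.3 224.1] yaw 28.89 zax [ 0.0041  0.0012 -1.    ] F [0.84 2.82 3.44] M [0.563 0.004 0.276] gap 46.1 j [ 0.14  0.19  1.75  0.    1.19 -0.36]
```

>>> carry_out --pt "40 0 0 0 0 0 -5" --pt "40 0 0 0 0 0 -5"

```text
t: 18.45
eef_pos: [0.5897, 0.1854, 0.2241]
orientation: [1.825, 2.554, 0.006]
wrist_force: [1.4, 3.5, 3.3]
finger_gap: 0.0462
```

```bash
python3 -c "
from h import *
st()"
```

```text
t 18.45 tcp [589.7 185.4 224.1] yaw 18.89 zax [ 0.0043  0.0014 -1.    ] F [1.38 3.55 3.26] M [ 0.551 -0.087  0.291] gap 46.2 j [ 0.14  0.19  1.75  0.    1.19 -0.19]
```

>>> carry_out --pt "40 0 0 0 0 0 -5" --pt "40 0 0 0 0 0 -5"

```text
t: 18.7
eef_pos: [0.5898, 0.1854, 0.2241]
orientation: [2.041, 2.385, 0.006]
wrist_force: [1.1, 3.7, 3.0]
finger_gap: 0.0465
```

```bash
python3 -c "
from h import *
st()"
```

```text
t 18.7 tcp [589.8 185.4 224.1] yaw 8.89 zax [ 0.0046  0.0015 -1.    ] F [1.12 3.67 3.02] M [ 0.524 -0.084  0.256] gap 46.5 j [ 0.14  0.19  1.75  0.    1.19 -0.02]
```

>>> carry_out --pt "40 0 0 0 0 0 -5" --pt "40 0 0 0 0 0 -5"

```text
t: 18.95
eef_pos: [0.5899, 0.1854, 0.2241]
orientation: [2.241, 2.198, 0.007]
wrist_force: [1.8, 4.0, 2.7]
finger_gap: 0.0467
```

```bash
python3 -c "
from h import *
st()"
```

```text
t 18.95 tcp [589.9 185.4 224.1] yaw -1.11 zax [ 0.0049  0.0016 -1.    ] F [1.82 4.   2.66] M [ 0.585 -0.149  0.333] gap 46.7 j [0.14 0.19 1.75 0.   1.19 0.16]
```

>>> carry_out --pt "40 0 0 0 0 0 -5" --pt "40 0 0 0 0 0 -5"

```text
t: 19.2
eef_pos: [0.59, 0.1854, 0.2241]
orientation: [2.425, 1.995, 0.008]
wrist_force: [2.1, 4.7, 1.9]
finger_gap: 0.0461
```

```bash
python3 -c "
from h import *
st()"
```

```text
t 19.2 tcp [590.  185.4 224.1] yaw -11.11 zax [ 0.0052  0.0016 -1.    ] F [2.13 4.68 1.9 ] M [ 0.585 -0.145  0.329] gap 46.1 j [0.14 0.19 1.75 0.   1.19 0.33]
```

>>> carry_out --pt "40 0 0 0 0 0 -2" --pt "40 0 0 0 0 0 -2"

```text
t: 19.45
eef_pos: [0.59, 0.1854, 0.2241]
orientation: [2.492, 1.909, 0.008]
wrist_force: [3.7, 3.6, 1.8]
finger_gap: 0.0465
```

```bash
python3 -c "
from h import *
st()"
```

```text
t 19.45 tcp [590.  185.4 224.1] yaw -15.09 zax [ 0.0052  0.0016 -1.    ] F [3.74 3.65 1.85] M [ 0.737 -0.492  0.272] gap 46.5 j [0.14 0.19 1.75 0.   1.19 0.4 ]
```

>>> carry_out --pt "40 0 0 0 0 0 -2" --pt "40 0 0 0 0 0 -2"

```text
t: 19.7
eef_pos: [0.59, 0.1853, 0.2241]
orientation: [2.558, 1.821, 0.008]
wrist_force: [5.0, 4.5, 2.3]
finger_gap: 0.0465
```

```bash
python3 -c "
from h import *
st()"
```

```text
t 19.7 tcp [590.  185.3 224.1] yaw -19.09 zax [ 0.0053  0.0016 -1.    ] F [4.98 4.52 2.29] M [ 0.694 -0.5    0.238] gap 46.5 j [0.14 0.19 1.75 0.   1.19 0.47]
```

>>> carry_out --pt "40 0 0 0 0 0 -2.5" --pt "40 0 0 0 0 0 -2.5"

```text
t: 19.95
eef_pos: [0.5901, 0.1853, 0.2241]
orientation: [2.635, 1.708, 0.009]
wrist_force: [4.2, 4.4, 2.4]
finger_gap: 0.0465
```

```bash
python3 -c "
from h import *
st()"
```

```text
t 19.95 tcp [590.1 185.3 224.1] yaw -24.1 zax [ 0.0055  0.0016 -1.    ] F [4.15 4.37 2.37] M [ 0.7   -0.518  0.251] gap 46.5 j [0.14 0.19 1.75 0.   1.19 0.56]
```

>>> carry_out --pt "40 -0.5 0 0 0 0 -2.5" --pt "40 0 0 0 0 0 -2.5"

```text
t: 20.2
eef_pos: [0.5901, 0.1853, 0.2241]
orientation: [2.706, 1.591, 0.011]
wrist_force: [5.7, 4.5, 1.4]
finger_gap: 0.0468
```

```bash
python3 -c "
from h import *
st()"
```

```text
t 20.2 tcp [590.1 185.3 224.1] yaw -29.1 zax [ 0.0071  0.0017 -1.    ] F [5.73 4.54 1.42] M [ 0.777 -0.745  0.299] gap 46.8 j [0.14 0.19 1.75 0.   1.19 0.65]
```

>>> carry_out --pt "40 1 0.8 0 0 0 -2.5" --pt "40 0.5 0.4 0 0 0 -2.5"

```text
t: 20.45
eef_pos: [0.5903, 0.1855, 0.224]
orientation: [2.773, 1.472, 0.002]
wrist_force: [0.0, -0.0, 4.4]
finger_gap: 0.0465
```

```bash
python3 -c "
from h import *
st()"
```

```text
t 20.45 tcp [590.3 185.5 224. ] yaw -34.06 zax [ 0.0024 -0.0015 -1.    ] F [ 0.04 -0.02  4.39] M [0.103 0.024 0.315] gap 46.5 j [ 0.14  0.19  1.75 -0.    1.2   0.74]
```

>>> carry_out --pt "40 0 0 0 0 0 -2.5" --pt "40 0 0 0 0 0 -2.5"

```text
t: 20.7
eef_pos: [0.5904, 0.1854, 0.2241]
orientation: [2.834, 1.35, 0.003]
wrist_force: [1.5, 0.2, 3.0]
finger_gap: 0.0463
```

```bash
python3 -c "
from h import *
st()"
```

```text
t 20.7 tcp [590.4 185.4 224.1] yaw -39.06 zax [ 0.0028 -0.0014 -1.    ] F [1.47 0.23 2.99] M [ 0.189 -0.148  0.372] gap 46.3 j [ 0.14  0.19  1.75 -0.    1.2   0.82]
```

The climb has begun (0.30 → 0.315 → 0.37 Nm). Smaller steps now.

>>> carry_out --pt "40 0 0 0 0 0 -2" --pt "40 0 0 0 0 0 -2"

```text
t: 20.95
eef_pos: [0.5904, 0.1854, 0.224]
orientation: [2.881, 1.246, 0.003]
wrist_force: [2.4, -0.0, 4.2]
finger_gap: 0.0464
```

```bash
python3 -c "
from h import *
st()"
```

```text
t 20.95 tcp [590.4 185.4 224. ] yaw -43.23 zax [ 0.0027 -0.0012 -1.    ] F [ 2.36 -0.01  4.21] M [-0.081 -0.341  0.385] gap 46.4 j [ 0.14  0.19  1.75 -0.    1.2   0.9 ]
```

>>> carry_out --pt "40 0 0 0 0 0 -2" --pt "40 0 0 0 0 0 -2"

```text
t: 21.2
eef_pos: [0.5904, 0.1854, 0.224]
orientation: [2.924, 1.143, 0.003]
wrist_force: [4.1, -2.3, 4.6]
finger_gap: 0.0463
```

```bash
python3 -c "
from h import *
st()"
```

```text
t 21.2 tcp [590.4 185.4 224. ] yaw -47.3 zax [ 0.0027 -0.0012 -1.    ] F [ 4.08 -2.32  4.65] M [-0.37  -0.621  0.452] gap 46.3 j [ 0.14  0.19  1.75 -0.    1.2   0.97]
```

>>> carry_out --pt "40 0 0 0 0 0 -1.5" --pt "40 0 0 0 0 0 -1.5"

```text
t: 21.45
eef_pos: [0.5904, 0.1854, 0.224]
orientation: [2.953, 1.066, 0.003]
wrist_force: [4.4, -2.6, 5.0]
finger_gap: 0.0461
```

```bash
python3 -c "
from h import *
st()"
```

```text
t 21.45 tcp [590.4 185.4 224. ] yaw -50.29 zax [ 0.0028 -0.0013 -1.    ] F [ 4.41 -2.57  5.03] M [-0.372 -0.614  0.484] gap 46.1 j [ 0.14  0.19  1.75 -0.    1.2   1.02]
```

>>> carry_out --pt "40 0 0 0 0 0 -1.5" --pt "40 0 0 0 0 0 -1.5"

```text
t: 21.7
eef_pos: [0.5904, 0.1854, 0.224]
orientation: [2.98, 0.989, 0.003]
wrist_force: [4.0, -3.1, 5.2]
finger_gap: 0.0466
```

```bash
python3 -c "
from h import *
st()"
```

```text
t 21.7 tcp [590.4 185.4 224. ] yaw -53.28 zax [ 0.0028 -0.0013 -1.    ] F [ 3.98 -3.11  5.24] M [-0.348 -0.608  0.494] gap 46.6 j [ 0.14  0.19  1.75 -0.    1.2   1.07]
```

>>> carry_out --pt "40 0 0 0 0 0 -1.5" --pt "40 0 0 0 0 0 -1.5"

```text
t: 21.95
eef_pos: [0.5904, 0.1854, 0.2241]
orientation: [3.004, 0.91, 0.004]
wrist_force: [3.9, -2.4, 5.5]
finger_gap: 0.0464
```

```bash
python3 -c "
from h import *
st()"
```

```text
t 21.95 tcp [590.4 185.4 224.1] yaw -56.28 zax [ 0.003  -0.0014 -1.    ] F [ 3.86 -2.35  5.48] M [-0.386 -0.589  0.467] gap 46.4 j [ 0.14  0.19  1.75 -0.    1.2   1.12]
```

>>> carry_out --pt "40 0 0 0 0 0 -1" --pt "40 0 0 0 0 0 -1"

```text
t: 22.2
eef_pos: [0.5904, 0.1853, 0.224]
orientation: [3.02, 0.858, 0.004]
wrist_force: [4.1, -2.1, 5.0]
finger_gap: 0.0461
```

```bash
python3 -c "
from h import *
st()"
```

```text
t 22.2 tcp [590.4 185.3 224. ] yaw -58.28 zax [ 0.0029 -0.0014 -1.    ] F [ 4.11 -2.14  5.02] M [-0.441 -0.582  0.432] gap 46.1 j [ 0.14  0.19  1.75 -0.    1.2   1.16]
```

Past the peak and falling (0.43). Small steps to the click.

>>> carry_out --pt "40 0 0 0 0 0 -1" --pt "40 0 0 0 0 0 -1"

```text
t: 22.45
eef_pos: [0.5905, 0.1853, 0.2241]
orientation: [3.035, 0.805, 0.004]
wrist_force: [3.6, -1.9, 5.2]
finger_gap: 0.0463
```

```bash
python3 -c "
from h import *
st()"
```

```text
t 22.45 tcp [590.5 185.3 224.1] yaw -60.29 zax [ 0.003  -0.0014 -1.    ] F [ 3.65 -1.86  5.24] M [-0.423 -0.632  0.39 ] gap 46.3 j [ 0.14  0.19  1.75 -0.    1.2   1.19]
```

>>> carry_out --pt "40 0 0 0 0 0 -0.8" --pt "40 0 0 0 0 0 -0.8"

```text
t: 22.7
eef_pos: [0.5904, 0.1853, 0.224]
orientation: [3.046, 0.762, 0.004]
wrist_force: [4.7, -3.0, 4.7]
finger_gap: 0.0462
```

```bash
python3 -c "
from h import *
st()"
```

```text
t 22.7 tcp [590.4 185.3 224. ] yaw -61.9 zax [ 0.0029 -0.0014 -1.    ] F [ 4.7  -3.    4.74] M [-0.42  -0.62   0.317] gap 46.2 j [ 0.14  0.19  1.75 -0.    1.2   1.22]
```

>>> carry_out --pt "40 0 0 0 0 0 -0.7" --pt "40 0 0 0 0 0 -0.7"

```text
t: 22.95
eef_pos: [0.5904, 0.1853, 0.224]
orientation: [3.055, 0.724, 0.004]
wrist_force: [4.3, -2.6, 5.0]
finger_gap: 0.0466
```

```bash
python3 -c "
from h import *
st()"
```

```text
t 22.95 tcp [590.4 185.3 224. ] yaw -63.32 zax [ 0.0029 -0.0013 -1.    ] F [ 4.32 -2.63  5.  ] M [-0.374 -0.57   0.232] gap 46.6 j [ 0.14  0.19  1.75 -0.    1.2   1.25]
```

>>> carry_out --pt "40 0 0 0 0 0 -0.6" --pt "40 0 0 0 0 0 -0.6"

```text
t: 23.2
eef_pos: [0.5905, 0.1853, 0.224]
orientation: [3.063, 0.692, 0.004]
wrist_force: [4.5, -3.4, 5.4]
finger_gap: 0.0468
```

```bash
python3 -c "
from h import *
st()"
```

```text
t 23.2 tcp [590.5 185.3 224. ] yaw -64.54 zax [ 0.0029 -0.0012 -1.    ] F [ 4.5  -3.42  5.39] M [-0.409 -0.592  0.234] gap 46.8 j [ 0.14  0.19  1.75 -0.    1.2   1.27]
```

>>> carry_out --pt "40 0 0 0 0 0 -0.5" --pt "40 0 0 0 0 0 -0.5"

```text
t: 23.45
eef_pos: [0.5905, 0.1853, 0.224]
orientation: [3.069, 0.665, 0.004]
wrist_force: [3.7, -1.4, 5.2]
finger_gap: 0.0463
```

```bash
python3 -c "
from h import *
st()"
```

```text
t 23.45 tcp [590.5 185.3 224. ] yaw -65.56 zax [ 0.0029 -0.0011 -1.    ] F [ 3.74 -1.44  5.23] M [-0.399 -0.625  0.087] gap 46.3 j [ 0.14  0.19  1.75 -0.    1.2   1.29]
```

Torque has dropped to 0.09 Nm, which is the click. I'll stop, let go and rise straight up.

>>> carry_out --pt "85 0 0 0 0 0 0" --pt "85 0 0 0 0 0 0" --pt "85 0 0 0 0 0 0" --pt "85 0 0 0 0 0 0" --pt "85 0 0 0 0 0 0" --pt "85 0 0 15 0 0 0" --pt "85 0 0 25 0 0 0" --pt "85 0 0 30 0 0 0" --pt "85 0 0 30 0 0 0" --pt "85 0 0 20 0 0 0" --pt "85 0 0 0 0 0 0"

```text
t: 24.82
eef_pos: [0.5902, 0.1861, 0.3462]
orientation: [3.069, 0.669, 0.007]
wrist_force: [-0.9, -0.4, -0.3]
finger_gap: 0.0847
```

>>> carry_out --pt "85 -15 -30 0 0 0 0" --pt "85 -20 -40 0 0 0 0" --pt "85 -20 -40 0 0 0 0" --pt "85 -20 -40 0 0 0 0" --pt "85 -20 -40 0 0 0 0" --pt "85 -10 -30 0 0 0 0" --pt "85 0 0 0 0 0 0" --pt "85 0 0 0 0 0 0"

```text
t: 25.82
eef_pos: [0.4844, -0.0335, 0.3424]
orientation: [-3.068, -0.668, 0.002]
wrist_force: [-0.1, -0.2, 0.2]
finger_gap: 0.085
```

```bash
python3 - <<'E'
from h import *
st()
a=crop('scene',290,180,130,150,3);b=crop('top',200,130,130,150,3)
cv2.imwrite('pics/c10.png',np.hstack([a,b]))
E
```

```text
t 25.82 tcp [484.4 -33.5 342.4] yaw -65.42 zax [-0.0014  0.001  -1.    ] F [-0.15 -0.15  0.21] M [ 0.008 -0.005 -0.04 ] gap 85.0 j [-0.28 -0.2   1.92  0.    1.42  0.86]
```

View pics/c10.png

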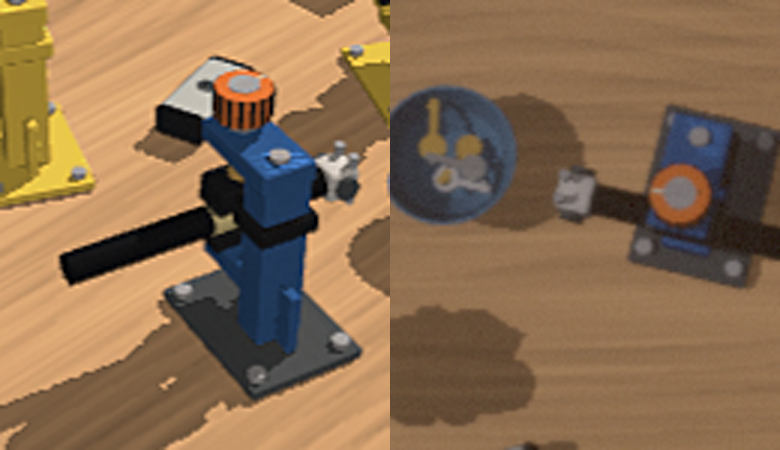

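The post sits level between the closed jaws with tape showing at the -y edge. The bowl and lock are undisturbed and the robot is clear. Handing in.

```bash
python3 -c "
from bench import workorder
print(workorder.hand_in())"
```

```text
the job is handed in; nothing more can be done
None
```

I laid the post in the blue clamp's lower jaw on its tape band and let go of it. I then turned the orange knob clockwise about 224° to its click and handed the job in at about 26 s.

- **Turning torque:** it ran free at about 0.27 Nm, climbed to 0.49 Nm on the post, then fell to 0.09 Nm, where I stopped. Single readings scattered by a few hundredths of a Nm. Early on, two readings of 0.33 Nm looked like contact, but later ones did not bear that out. I stopped on the drop in torque, because I had no direct reading of the jaw force.
- **Last picture:** it shows the post level between the closed jaws at its band. The bowl showed no sign of having moved. The lock was only partly in view, and the spray bottle and tray were not, but the arm never worked near those two.
- **Robot at hand-in:** the gripper was open and away from everything, with wrist force near zero.
- **Position estimates:** the picture estimates of height were 3 to 4 mm above the stated values. The seat turned out about 1.3 mm off my first estimate, and I corrected that by feel before letting go of the post. I did not re-measure the final distance from band to seat after clamping.

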